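# Lock the lid on an open specimen jar

### The arm

A 6-joint arm with a two-finger parallel gripper is mounted at the origin on the work surface. World frame = base frame: x ahead of the robot, y to its left, z up, the work surface at z = 0. Lengths are in m, angles in degrees, forces in N, time in s.
With the tool pointing down it reaches from about 0.25 to 0.725 m from the base axis. Payload 9.7 kg.
Tool frame: the origin (TCP) lies between the finger pads; the fingertips stand bot.tcp_to_tips ahead of it and the grasp point (between the pads) lies 11 mm behind it (bot.tcp_to_tips is the distance from the TCP to the fingertips, in m); z points along the fingers, y is the line along which they close (so a half turn about z gives the same grasp; the last joint's range is limited). The gripper opens to 85 mm and grips with 20 to 120 N. Pads are 22 mm wide; open, the fingers measure 114 mm over their backs; the gripper's body (76 mm by 85 mm) begins 54 mm behind the grasp point. The pads swing forward as they close: fully open they stand 13 mm farther back than shut.
Start: joints at [-71.104, 4.979, 10.078, 95.1, 0, 90], TCP at [0.178, -0.52, 0.239] pointing down, gripper open.
Joint ranges: [-179.16, 179.16], [-48.56, 103.87], [-65.8, 70.77], [-126.05, 130.52], [-82.76, 87.17], [-180, 180]. Speed limits (degrees/s): [127.2, 127.2, 147.25, 180, 180, 180].

### API

Orientations are given as [roll, pitch, yaw] about the fixed x, y, z axes, in that order (R = Rz(yaw) Ry(pitch) Rx(roll)).
In Python, from workcell import bot gives the robot as it stands. The module is installed in compiled form; this text tells all that it offers.
- The arm moves only by the tool carry_out, never from a script. Its arguments are lists of equal length, an entry for each row: "linear": the shift along the world's x, y, z normalised to -1 to 1, where 1 is 2 cm, a list of three; "rotation": the turn, a rotation vector about the world's x, y, z normalised to -1 to 1, where 1 is 8 degrees, a list of three; "grip": the closure, from -1 (fully open) to 1 (shut). In form: {"linear": [[tx, ty, tz], ...], "rotation": [[rx, ry, rz], ...], "grip": [grip, ...]}. A call has 1 to 12 rows; each row shifts and turns the commanded pose from where the row before left it; what a row does not reach is not made up. A row lasts 1/10 s, in which the tool goes at most 50 mm and 8.59 degrees, less where a joint would pass 70% of its speed; a pose out of reach is approached as far as the arm can. A call with a number of a shift or a turn outside -1 to 1 is refused whole. A call with a gripper value outside its range is refused whole. The fingers move at their own pace and stop on an object; "grip_force" is the grip in N (left out, the last holds). Time passes only in rows, so rows that do not move let the fingers close. It gives the time, the measured TCP pose, the force, the opening and the grip force at its end, in the units of the state.
- bot.get_obs(): the state, without advancing time (a new reading comes with each control period).
- bot.camera(name): name is "scene" or "top" or "wrist"; returns the picture (420x560x3 uint8, blue, green, red); there is no depth.
- bot.camera_model(name): a dict with "fx", "fy", "cx", "cy" (pixels), "camera_from_world" (4x4, takes a point from world to camera coordinates). Camera axes: x right, y up, looking along -z (the intrinsics and any distortion apply to the point x, -y, -z); pixel columns grow to the right and rows downward; lengths in m; the calibration is good to about 2 mm. The wrist camera is an equidistant fisheye: a pixel r from the principal point sees the ray r / f radians off the axis. A picture is of the moment at which its call begins: read the wrist's pose just before it. camera_model takes no time and is no camera call; for the wrist camera it gives the pose at the moment of the call.
- bot.job_done(): hands the job in; it is judged then, once.
The state is a dict: "time": time; "q": joint angles; "qd": joint speeds; "joint_efforts": joint torques, N m; "ee_pos": TCP position; "tcp_rot": TCP orientation; "wrist_force": force on the tool from outside, world axes, zero at the start; "torque": the same for the moment, N m; "opening": finger opening in m; "grasp_force": force on a finger pad.
Only numpy, scipy, OpenCV 4.12 (cv2) and the standard library are available. Lean on these libraries where they do the work, as an engineer would, in place of code of your own. Each camera call takes 0.05 s, during which the arm holds its last target. There are 200 camera calls.

### The job

In a museum's specimen store, close the open jar in the orange holder with the white lid that has the orange grip bar: line the bar up with the red marks on the jar's collar, push the lid fully down against its spring seal and turn it a quarter turn clockwise, seen from above, so that the bar points at the green marks and the lid stays locked. Let go, and leave the blue-barred lid alone.

Things in the scene. Friction and masses are not known exactly. Their poses are not given: they have to be found in the camera images.
- lid_orange: White lid with orange grip bar, lying right way up. Origin: centre of its underside; z up, x along the bar (within 35 deg of world x at start). Above the origin: two lugs at +x and -x, 0-8 mm, reaching 45 mm from the axis, 50 deg wide; plug 60 mm across; disc 112 mm across, 26-34 mm; bar 64 long, 14 wide, 34-66 mm: grasp across its 14. A half turn changes nothing. 0.15 kg.
- jar: Open glass jar fixed in an orange holder 170 mm square. Origin: centre of the holder's underside on the bench; z up. Rim 140 mm high, 116 mm across, mouth 100 mm. White collar 152 mm across at 127 mm: red marks at +y and -y, green at +x and -x (x within 25 deg of world x). Lid origin locked: 118 mm above this one; resting unlocked: 122; pushed hard down on the rim: 114.
- jar_mouth (a point): Centre of the jar's rim, axes as the jar. Sprung rubber seal 8 mm proud (4 N, 7 N pressed to the rim). Black tabs at +x, -x, 50 deg wide, reach in to 38 mm from the axis, 8-14 mm below the rim. Lugs enter at the red marks (within 15 deg, 4 mm). Push lid to 1-2 mm off the rim, keep it down, turn 90 deg clockwise; stops 10 deg farther. On release the seal lifts it 4 mm off the rim, to the tabs.
- lid_blue: Bystander: lid of the same shape and size with a blue grip bar, lying on the bench. Origin and axes as for the orange one. Leave it alone.
Things that resemble listed ones, but are neither listed nor needed, are in the scene too. Leave any pink or yellow look-alike of the lid_orange alone.

How it is judged (in metres and radians):
At the end, for the whole second after the job is handed in: The orange-barred lid is level (within about 6 degrees) on the jar's mouth, centred within 12 mm, its lugs under the tabs (origin 110 to 122 mm above the jar's), its bar within 17 degrees of the green marks, at rest and released (horizontal distance between lid_orange and jar below 0.012 m and z of lid_orange in the frame of jar between 0.11 and 0.122 m and angle between lid_orange's own z axis and vertical below 0.1 rad and angle between the x axis of lid_orange and the x axis of jar, either way round below 0.3 rad and linear speed of lid_orange below 0.02 m/s); the robot touches nothing.
It fails at once if the blue-barred lid is moved more than 30 mm (distance of lid_blue from where it was at the start of the episode above 0.03 m).
It also fails if it takes over 45 s, if anything falls off the work surface, if the arm or the gripper's body presses on something with over 40 N, if the wrist force passes 120 N, or if a joint passes its speed limit or range.

## Working session

There is one attempt and no reset: what is moved stays moved. The work goes in short steps, Python scripts to look and compute and a tool call to move; the robot and the scene stay as the last step left them, time stands still between calls to the robot, and variables do not carry over. Pictures are saved under pics/ and viewed, at most 10 in all, crops included, and the job is handed in when it is done.

Besides the shell and the picture viewer there is one more tool, called after ">>>" as name(argument=value, ...) on one line, values as JSON. carry_out: Moves the arm, as the interface text tells. Its arguments: {"type":"object","properties":{"linear":{"type":"array","items":{"type":"array","items":{"type":"number"}}},"rotation":{"type":"array","items":{"type":"array","items":{"type":"number"}}},"grip":{"type":"array","items":{"type":"number"}},"grip_force":{"type":"number"}},"required":["linear","rotation","grip"]}

```bash
mkdir -p pics
cat > h.py <<'E'
from workcell import bot
import numpy as np, cv2
def ray(m,uv,fish=False):
    x=(uv[0]-m['cx'])/m['fx']; y=(uv[1]-m['cy'])/m['fy']
    if fish:
        r=np.hypot(x,y); s=np.sin(r)/r if r>1e-9 else 1
        d=np.array([x*s,-y*s,-np.cos(r)])
    else: d=np.array([x,-y,-1.])
    T=np.array(m['camera_from_world']); R=T[:3,:3]
    return -R.T@T[:3,3], R.T@d/np.linalg.norm(d)
def plane(m,uv,z,fish=False):
    o,d=ray(m,uv,fish); return o+d*(z-o[2])/d[2]
def tri(rays):
    A=np.zeros((3,3));b=np.zeros(3)
    for o,d in rays:
        P=np.eye(3)-np.outer(d,d);A+=P;b+=P@o
    p=np.linalg.solve(A,b)
    return p,[np.linalg.norm(np.cross(p-o,d)) for o,d in rays]
def blobs(im,lo,hi,amin=15):
    hsv=cv2.cvtColor(im,cv2.COLOR_BGR2HSV)
    mk=cv2.inRange(hsv,np.array(lo),np.array(hi))
    n,l,s,c=cv2.connectedComponentsWithStats(mk)
    return [(c[i].round(1),s[i]) for i in range(1,n) if s[i][4]>=amin],l,mk
E
python3 - <<'E'
from h import *
for n in('scene','top','wrist'):
    im=bot.camera(n);cv2.imwrite(f'pics/{n}0.png',im)
    m=bot.camera_model(n);print(n,m['fx'],m['fy'],m['cx'],m['cy'],ray(m,(m['cx'],m['cy'])))
print(bot.tcp_to_tips,bot.get_obs())
a=cv2.imread('pics/scene0.png');b=cv2.imread('pics/top0.png')
E
```

```text
scene 493.08911246109795 493.08911246109795 269.1409821911456 218.15685538530838 (array([ 0.77834644, -0.47167508,  1.06001503]), array([-0.28139834,  0.45744545, -0.84353935]))
top 541.5282455047915 541.5282455047915 281.2686104224872 209.73022850846576 (array([0.27235373, 0.02105311, 1.36454679]), array([ 0.16497234, -0.00588864, -0.98628062]))
wrist 325.19226210127806 325.19226210127806 275.623550321938 203.4448545629919 (array([ 0.24405569, -0.49653853,  0.37305858]), array([-0.26199757, -0.08816934, -0.96103249]))
0.008 {'time': 0.15, 'q': array([-7.11016476e+01,  5.00438375e+00,  1.00449482e+01,  9.50984151e+01,
       -1.33406668e-03,  8.99987792e+01]), 'qd': array([-0.01895801, -0.05321263,  0.09520641,  0.00191408,  0.00508173,
       -0.07036546]), 'joint_efforts': array([-1.49672987e-04, -5.20761430e+01,  4.65045261e+01,  1.38814296e-02,
       -6.29451119e-05,  5.12736818e-06]), 'ee_pos': array([ 0.17808255, -0.52020529,  0.23874149]), 'tcp_rot': array([-1.79942149e+02,  1.33283341e-03,  1.88995745e+01]), 'wrist_force': array([-0.36139847, -0.3744115 , -0.17049616]), 'torque': array([-0.05086251,  0.01917632, -0.03559125]), 'grasp_force': 0.0, 'opening': 0.08555190817112746}
```

View pics/scene0.png

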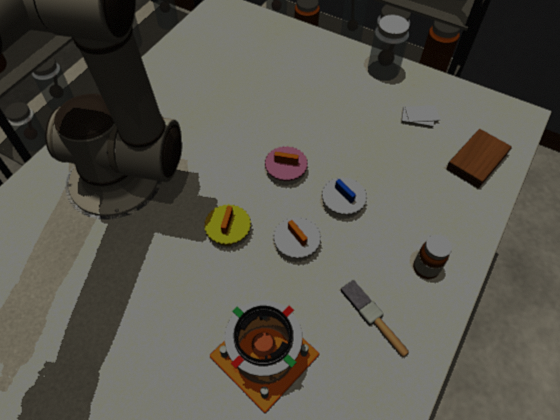

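View pics/top0.png

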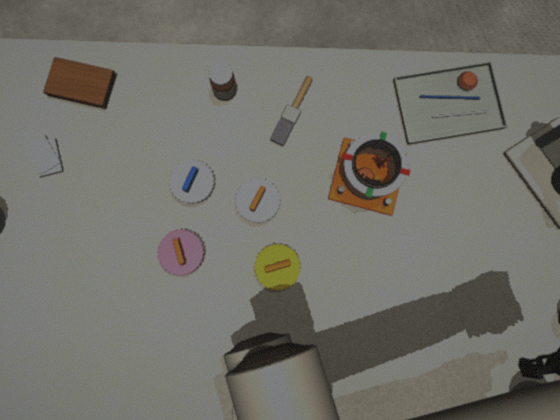

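The scene view shows the target lid at (297,238) with its orange bar, and the jar at (263,337) with two red and two green marks. In the top view the lid is at (258,201), the jar collar at (376,163), the blue lid at (192,181), and pink and yellow decoys sit lower down.

Run:
```python
from h import *
roi={'scene':((265,210,330,265),(205,295,325,375)),'top':((232,176,284,226),(335,125,420,205))}
M={n:bot.camera_model(n) for n in roi}
R={}
for n in roi:
    im=cv2.imread(f'pics/{n}0.png')
    (x0,y0,x1,y1),(a0,b0,a1,b1)=roi[n]
    bl,l,mk=blobs(im[y0:y1,x0:x1],(3,110,60),(22,255,255))
    c,s=max(bl,key=lambda t:t[1][4]); p=cv2.findNonZero(mk); r=cv2.minAreaRect(p)
    bar=np.array(r[0])+(x0,y0); box=cv2.boxPoints(r)+(x0,y0)
    print(n,'bar',bar,c+(x0,y0),r,len(bl)); R[n]=bar
    for z in(.066,):
        q=[plane(M[n],b,z)[:2] for b in box]; print(np.round(plane(M[n],c+(x0,y0),z),4), np.round(q,4).tolist())
        e=[q[1]-q[0],q[2]-q[1]]; e=max(e,key=np.linalg.norm); print('yaw',np.degrees(np.arctan2(e[1],e[0]))%180,np.linalg.norm(e))
    hs=cv2.cvtColor(im[y0:y1,x0:x1],cv2.COLOR_BGR2HSV); 
    w=((hs[...,1]<70)&(hs[...,2]>0)).astype(np.uint8)
    for nm,lo,hi in(('g',(40,100,40),(85,255,255)),('r',(170,130,60),(180,255,255)),('r2',(0,170,100),(4,255,255))):
        for c,s in blobs(im[b0:b1,a0:a1],lo,hi,4)[0]: 
            print(nm,c+(a0,b0),s[4],np.round(plane(M[n],c+(a0,b0),.127),4))
p,e=tri([ray(M[n],R[n]) for n in R]);print('tri bar',p,e)
```

```text
scene bar [297.20491791 230.24590302] [297.1 230.1] ((32.204917907714844, 20.24590301513672), (24.711118698120117, 5.377549171447754), 50.19443130493164) 1
[0.5205 0.0721 0.066 ] [[0.49, 0.0787], [0.4937, 0.0921], [0.5512, 0.0651], [0.5473, 0.0522]]
yaw 154.8545025110429 0.06343603106553339
g [237.7 311.8] 62 [ 0.5265 -0.1886  0.127 ]
g [289.2 360.4] 87 [ 0.6633 -0.2209  0.127 ]
r2 [287.7 310.6] 54 [ 0.6115 -0.1355  0.127 ]
r2 [236.7 361.3] 72 [ 0.5786 -0.273   0.127 ]
top bar [257.00000381 198.        ] [256.9 198. ] ((25.000003814697266, 22.0), (5.366563320159912, 25.043960571289062), 26.56505012512207) 1
[0.5168 0.0735 0.066 ] [[0.4915, 0.0918], [0.5479, 0.0666], [0.5423, 0.0546], [0.4859, 0.08]]
yaw 155.86119608607171 0.061824264059601786
g [382.6 135.9] 35 [ 0.6643 -0.222   0.127 ]
g [369. 192.] 48 [ 0.5274 -0.1898  0.127 ]
r2 [346.3 156.2] 35 [ 0.6119 -0.1361  0.127 ]
r2 [404.7 171.4] 28 [ 0.5794 -0.2738  0.127 ]
tri bar [0.51867436 0.07420945 0.06025522] [np.float64(0.0010549107543167298), np.float64(0.0010549107543167487)]
```

Both views agree on the jar: centre (0.595,-0.204), green axis -13.3°, marks at about 127 mm. They put the lid at (0.518,0.073) with its bar at -24.7°. I'll start moving and check which way joint 6 turns.

>>> carry_out(linear=[[0.57,1,0],[0.57,1,0],[0.57,1,0],[0.57,1,0],[0.57,1,0],[0.57,1,0],[0.57,1,0],[0.57,1,0],[0.57,1,0],[0.57,1,0]], rotation=[[0,0,0.5],[0,0,0.5],[0,0,0.5],[0,0,0.5],[0,0,0.5],[0,0,0.5],[0,0,0.5],[0,0,0.5],[0,0,0.5],[0,0,0.5]], grip=[-1,-1,-1,-1,-1,-1,-1,-1,-1,-1], grip_force=80)

```text
time: 1.15
ee_pos: [0.2924, -0.3194, 0.2391]
tcp_rot: [-180.0, -0.0, 59.1]
wrist_force: [1.2, -0.1, -1.2]
opening: 0.0852
grasp_force: 0.0
```

```bash
python3 -c "
from h import *
o=bot.get_obs();print(o['q'],o['ee_pos'],o['tcp_rot'])"
```

```text
[-4.75326695e+01 -1.08963241e+01 -5.14659457e+00  9.57639828e+01
  2.67386947e-03  7.34123895e+01] [ 0.2923958  -0.31944038  0.23911947] [-1.79987103e+02 -6.63165257e-03  5.90549399e+01]
```

>>> carry_out(linear=[[0.57,0.98,0],[0.57,0.98,0],[0.57,0.98,0],[0.57,0.98,0],[0.57,0.98,0],[0.57,0.98,0],[0.57,0.98,0],[0.57,0.98,0],[0.57,0.98,0],[0.57,0.98,0],[0.57,0.98,0],[0.57,0.98,0]], rotation=[[0,0,0.6],[0,0,0.6],[0,0,0.6],[0,0,0.6],[0,0,0.6],[0,0,0.6],[0,0,0.6],[0,0,0.6],[0,0,0.6],[0,0,0.6],[0,0,0.6],[0,0,0.6]], grip=[-1,-1,-1,-1,-1,-1,-1,-1,-1,-1,-1,-1])

```text
time: 2.35
ee_pos: [0.4292, -0.0843, 0.2391]
tcp_rot: [-180.0, -0.0, 116.7]
wrist_force: [1.1, -0.9, -0.4]
opening: 0.0853
grasp_force: 0.0
```

>>> carry_out(linear=[[0.56,0.98,0],[0.56,0.98,0],[0.56,0.98,0],[0.56,0.98,0],[0.56,0.98,0],[0.56,0.98,-0.5],[0.56,0.98,-0.5],[0.56,0.98,-0.5],[0,0,-1],[0,0,-0.5],[0,0,0],[0,0,0]], rotation=[[0,0,0.6],[0,0,0.6],[0,0,0.6],[0,0,0.6],[0,0,0.6],[0,0,0.6],[0,0,0.6],[0,0,0.6],[0,0,0],[0,0,0],[0,0,0],[0,0,0]], grip=[-1,-1,-1,-1,-1,-1,-1,-1,-1,-1,-1,-1])

```text
time: 3.55
ee_pos: [0.5184, 0.0713, 0.1798]
tcp_rot: [180.0, 0.0, 154.9]
wrist_force: [0.3, -0.1, 0.4]
opening: 0.0853
grasp_force: 0.0
```

```bash
python3 -c "
from h import *
m=bot.camera_model('wrist');im=bot.camera('wrist');cv2.imwrite('pics/w1.png',im)
o=bot.get_obs();print(o['q'],o['ee_pos'],o['tcp_rot'])
bl,l,mk=blobs(im,(3,110,60),(22,255,255),40)
for i,(c,s) in enumerate(bl):
  print(c,s, plane(m,c,.066,True).round(4), plane(m,c,.06,True).round(4))
"
```

```text
[ 7.82854818e+00  4.72155311e-01 -1.14201242e+00  8.83217826e+01
 -1.66158646e-03  3.29750559e+01] [0.51866557 0.07130353 0.18025769] [1.79966533e+02 5.46361445e-02 1.54853475e+02]
[133.3  50.1] [ 105   18   58   67 1108] [0.3553 0.0233 0.066 ] [0.3529 0.0214 0.06  ]
[280.3 199.6] [ 272  162   18   77 1310] [0.5178 0.0765 0.066 ] [0.5193 0.0758 0.06  ]
[ 91.5 282.7] [  40  262  103   50 2435] [ 0.5152 -0.1285  0.066 ] [ 0.5166 -0.134   0.06  ]
[118.2 359.4] [111 357  15   6  42] [ 0.6091 -0.1675  0.066 ] [ 0.6129 -0.174   0.06  ]
[443.7 388. ] [435 376  20  28 175] [0.8273 0.1599 0.066 ] [0.8363 0.1613 0.06  ]
```

View pics/w1.png

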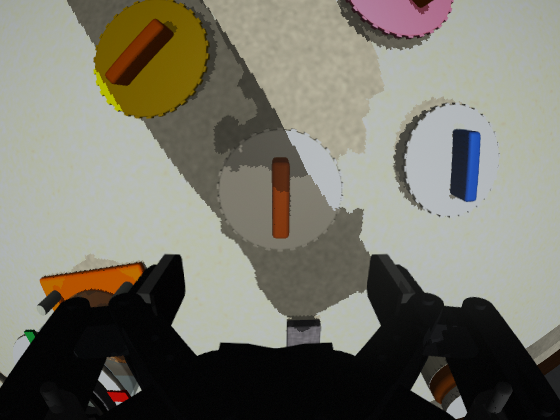

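The wrist view shows the orange bar at (280,200), upright between the fingers, with the blue lid at (460,165) clear of them. The wrist estimate is (0.518,0.076), within 3 mm of the other views. I'll descend and grasp.

>>> carry_out(linear=[[0,0.15,-1],[0,0,-1],[0,0,-1],[0,0,-1],[0,0,-1],[0,0,-1],[0,0,-0.6],[0,0,0],[0,0,0]], rotation=[[0,0,0],[0,0,0],[0,0,0],[0,0,0],[0,0,0],[0,0,0],[0,0,0],[0,0,0],[0,0,0]], grip=[-1,-1,-1,-1,-1,-1,-1,-1,-1])

```text
time: 4.5
ee_pos: [0.519, 0.0746, 0.0483]
tcp_rot: [180.0, 0.0, 154.9]
wrist_force: [-0.3, 0.2, 0.7]
opening: 0.0854
grasp_force: 0.0
```

>>> carry_out(linear=[[0,0,0],[0,0,0],[0,0,0],[0,0,0],[0,0,0],[0,0,0],[0,0,0],[0,0,0],[0,0,0],[0,0,0]], rotation=[[0,0,0],[0,0,0],[0,0,0],[0,0,0],[0,0,0],[0,0,0],[0,0,0],[0,0,0],[0,0,0],[0,0,0]], grip=[1,1,1,1,1,1,1,1,1,1], grip_force=90)

```text
time: 5.5
ee_pos: [0.5187, 0.0747, 0.0475]
tcp_rot: [180.0, 0.0, 154.9]
wrist_force: [0.5, 1.3, 4.5]
opening: 0.0123
grasp_force: 88.2
```

>>> carry_out(linear=[[0,0,0.4],[0,0,0.8],[0,0,1],[0,0,1],[0,0,1],[0,0,1],[0,0,1],[0,0,1],[0,0,1],[0,0,1],[0,0,0.5],[0,0,0]], rotation=[[0,0,0],[0,0,0],[0,0,0],[0,0,0],[0,0,0],[0,0,0],[0,0,0],[0,0,0],[0,0,0],[0,0,0],[0,0,0],[0,0,0]], grip=[1,1,1,1,1,1,1,1,1,1,1,1])

```text
time: 6.7
ee_pos: [0.5189, 0.0746, 0.2424]
tcp_rot: [180.0, 0.1, 154.9]
wrist_force: [-0.1, 0.3, -1.3]
opening: 0.0125
grasp_force: 87.8
```

>>> carry_out(linear=[[0.2,-0.8,0],[0.2,-0.8,0],[0.2,-0.8,0],[0.2,-0.8,0],[0.2,-0.8,0],[0.2,-0.8,0],[0.2,-0.8,0],[0.2,-0.8,0],[0.2,-0.8,0],[0.2,-0.8,0]], rotation=[[0,0,0.6],[0,0,0.7],[0,0,0.7],[0,0,0.7],[0,0,0.7],[0,0,0.7],[0,0,0.7],[0,0,0.7],[0,0,0.7],[0,0,0.7]], grip=[1,1,1,1,1,1,1,1,1,1])

```text
time: 7.7
ee_pos: [0.5582, -0.086, 0.2398]
tcp_rot: [179.9, -0.1, -149.7]
wrist_force: [0.4, -0.4, -2.0]
opening: 0.0123
grasp_force: 87.9
```

>>> carry_out(linear=[[0.22,-0.8,0],[0.22,-0.8,0],[0.22,-0.8,0],[0.22,-0.8,0],[0.22,-0.8,0],[0.22,-0.8,0],[0.22,-0.6,0],[0.22,-0.5,0],[0,0,0],[0,0,0],[0,0,0]], rotation=[[0,0,0.7],[0,0,0.7],[0,0,0.7],[0,0,0.7],[0,0,0.7],[0,0,0.7],[0,0,0.7],[0,0,0.9],[0,0,0],[0,0,0],[0,0,0]], grip=[1,1,1,1,1,1,1,1,1,1,1])

```text
time: 8.8
ee_pos: [0.5935, -0.2028, 0.2408]
tcp_rot: [180.0, 0.0, -103.6]
wrist_force: [0.1, 0.4, -1.2]
opening: 0.0127
grasp_force: 87.9
```

```bash
python3 -c "
from h import *
o=bot.get_obs();print(o['q'],o['ee_pos'],o['tcp_rot'],o['wrist_force'],o['opening'])
I=[bot.camera(n) for n in('scene','top','wrist')]
cv2.imwrite('pics/w2.png',I[2]);cv2.imwrite('pics/s2.png',I[0]);cv2.imwrite('pics/t2.png',I[1])
s=cv2.resize(I[0][220:400,180:360],(400,400));t=cv2.resize(I[1][80:240,300:460],(400,400))
cv2.imwrite('pics/c2.png',np.hstack([s,t]))
"
```

```text
[-1.88688755e+01  1.61564261e+01  2.31077655e+01  9.70006496e+01
  4.21020885e-03 -9.52264286e+01] [ 0.59345631 -0.2028039   0.24083166] [ 1.79951278e+02  8.68446561e-03 -1.03642452e+02] [ 0.13207032  0.4331093  -1.20132365] 0.012671542123188845
```

View pics/c2.png

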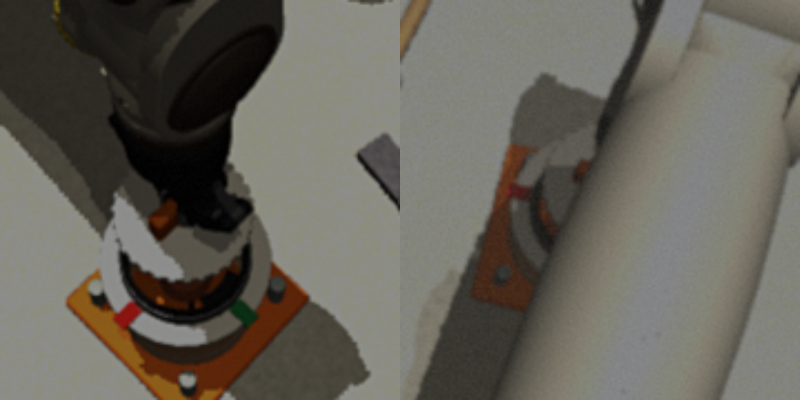

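View pics/w2.png

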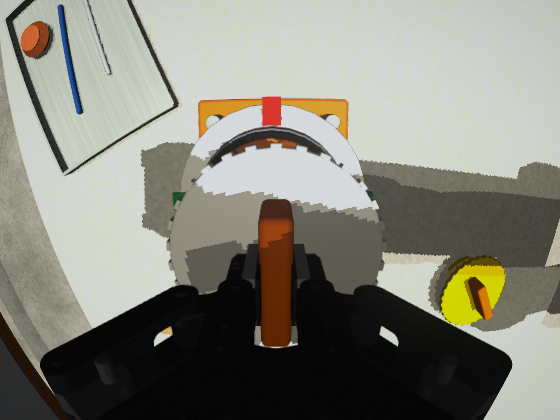

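The left crop (scene) shows the lid held level above the jar with the collar marks visible, while the arm blocks the top view. The wrist view shows the lid gripped: the bar's far end is at (276,200), the disc spans columns 168–384 with its front edge near row 147, and the near red mark is at (271,111) in line with the bar. I'll check the lid's offset in the hand and how well the jar lines up.

```bash
python3 -c "
from h import *
im=cv2.imread('pics/w2.png');m=bot.camera_model('wrist');o=bot.get_obs();t=o['ee_pos']
a=np.radians(o['tcp_rot'][2]);ex=np.array([np.cos(a),np.sin(a)]);ey=np.array([np.sin(a),-np.cos(a)])
C=np.array([.595,-.2046])
def loc(p,c=t): d=p[:2]-c[:2];return np.round([d@ex*1000,d@ey*1000],1)
bl,l,mk=blobs(im[90:135,255:290],(0,170,100),(4,255,255));c=max(bl,key=lambda b:b[1][4])[0]+(255,90)
p=plane(m,c,.127,True);print('red',c,p,'from jar C (tool axes)',loc(p,C))
for n,uv,z in(('bar end',(276,200),.259),('front',(272,146),.2235),('left',(168,240),.2235),('right',(384,238),.2235),('fl',(200,180),.2235),('fr',(350,180),.2235)):
  print(n,loc(plane(m,uv,z,True)))
# disc edge by radial scan, circle fit on plane
g=cv2.cvtColor(im,cv2.COLOR_BGR2HSV)
# bar sides
for r in(215,230,245):
  row=np.where((g[r,:,1]>110)&(g[r,:,0]<22)&(np.abs(np.arange(560)-276)<30))[0];print(r,row.min(),row.max())
# bar end and other end's angle
"
```

```text
red [271.5 110.5] [ 0.57945158 -0.27211017  0.127     ] from jar C (tool axes) [69.3 -0.7]
bar end [37.   0.8]
front [53.4 -1.1]
left [  5.5 -56. ]
right [ 6.5 57.4]
fl [ 37.4 -36.2]
fr [37.2 36.8]
215 260 291
230 258 293
245 258 293
```

The wrist-view edges put the lid centre about 3 mm towards -x in the tool frame. The lid centre must go to the jar centre, so I'll correct for that and lower it into the mouth.

>>> carry_out(linear=[[0.04,-0.24,0],[0,0,-0.8],[0,0,-0.8],[0,0,-0.7],[0,0,-0.4],[0,0,-0.3],[0,0,-0.15],[0,0,0],[0,0,0]], rotation=[[0,0,0],[0,0,0],[0,0,0],[0,0,0],[0,0,0],[0,0,0],[0,0,0],[0,0,0],[0,0,0]], grip=[1,1,1,1,1,1,1,1,1])

```text
time: 9.85
ee_pos: [0.5947, -0.2082, 0.1789]
tcp_rot: [-180.0, -0.0, -103.5]
wrist_force: [-0.0, -0.4, -1.1]
opening: 0.0125
grasp_force: 88.0
```

>>> carry_out(linear=[[0,0,-0.15],[0,0,-0.15],[0,0,-0.1],[0,0,0]], rotation=[[0,0,0],[0,0,0],[0,0,0],[0,0,0]], grip=[1,1,1,1])

```text
time: 10.25
ee_pos: [0.5944, -0.2081, 0.1699]
tcp_rot: [180.0, 0.0, -103.5]
wrist_force: [0.3, 0.0, -1.4]
opening: 0.0127
grasp_force: 87.9
```

>>> carry_out(linear=[[0,0,-0.1],[0,0,-0.1],[0,0,-0.05],[0,0,0],[0,0,0]], rotation=[[0,0,0],[0,0,0],[0,0,0],[0,0,0],[0,0,0]], grip=[1,1,1,1,1])

```text
time: 10.75
ee_pos: [0.5946, -0.2082, 0.1656]
tcp_rot: [-180.0, -0.0, -103.5]
wrist_force: [-1.0, -0.4, 4.5]
opening: 0.0123
grasp_force: 88.7
```

>>> carry_out(linear=[[0,0,-0.05],[0,0,-0.05],[0,0,0],[0,0,0]], rotation=[[0,0,0],[0,0,0],[0,0,0],[0,0,0]], grip=[1,1,1,1])

```text
time: 11.15
ee_pos: [0.5946, -0.2082, 0.1634]
tcp_rot: [-180.0, -0.0, -103.5]
wrist_force: [-1.8, 1.3, 5.5]
opening: 0.0128
grasp_force: 88.9
```

>>> carry_out(linear=[[0,0,-0.04],[0,0,0],[0,0,0]], rotation=[[0,0,0],[0,0,0],[0,0,0]], grip=[1,1,1])

```text
time: 11.45
ee_pos: [0.5946, -0.2081, 0.1626]
tcp_rot: [-180.0, -0.0, -103.5]
wrist_force: [-1.5, 0.8, 5.0]
opening: 0.0124
grasp_force: 88.9
```

>>> carry_out(linear=[[-0.01,0.015,0],[-0.01,0.015,0],[-0.01,0.015,0],[0,0,0]], rotation=[[0,0,-0.5],[0,0,-0.6],[0,0,-0.6],[0,0,0]], grip=[1,1,1,1])

```text
time: 11.85
ee_pos: [0.5942, -0.2074, 0.1628]
tcp_rot: [-179.9, 0.0, -117.3]
wrist_force: [-0.2, 0.3, 5.1]
opening: 0.0127
grasp_force: 88.9
```

>>> carry_out(linear=[[-0.01,0.01,0],[-0.01,0.01,0],[-0.01,0.01,0],[-0.01,0.01,0],[-0.01,0.01,0],[-0.01,0.01,0]], rotation=[[0,0,-0.8],[0,0,-0.8],[0,0,-0.8],[0,0,-0.8],[0,0,-0.8],[0,0,0]], grip=[1,1,1,1,1,1])

```text
time: 12.45
ee_pos: [0.593, -0.2063, 0.1628]
tcp_rot: [-179.9, 0.0, -149.3]
wrist_force: [0.5, -0.2, 5.0]
opening: 0.0125
grasp_force: 88.9
```

>>> carry_out(linear=[[-0.01,0.01,0],[-0.01,0.01,0],[0,0.01,0],[0,0.01,0],[0,0.01,0],[0,0,0],[0,0,0],[0,0,0]], rotation=[[0,0,-0.8],[0,0,-0.8],[0,0,-0.8],[0,0,-0.8],[0,0,-0.8],[0,0,-0.8],[0,0,-0.7],[0,0,0]], grip=[1,1,1,1,1,1,1,1])

```text
time: 13.25
ee_pos: [0.5926, -0.2052, 0.1627]
tcp_rot: [-180.0, 0.0, 166.7]
wrist_force: [-0.1, -0.3, 4.2]
opening: 0.0123
grasp_force: 88.9
```

```bash
python3 -c "
from h import *
o=bot.get_obs();print(o['q'],o['ee_pos'],o['tcp_rot'],o['wrist_force'],o['torque'],o['opening'])
cv2.imwrite('pics/w3.png',bot.camera('wrist'))
"
```

```text
[-1.90950603e+01  1.47599519e+01  1.27363219e+01  8.79335413e+01
 -1.29519406e-02 -5.79216494e+00] [ 0.59256991 -0.20520478  0.16269533] [-1.79982792e+02  4.13028643e-02  1.66697106e+02] [-0.08980385 -0.29962259  4.21649726] [-0.12359828  0.02415813 -0.17353971] 0.012346537934846018
```

View pics/w3.png

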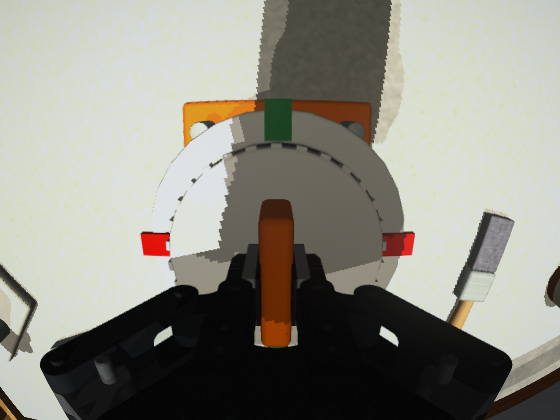

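The wrist view shows the lid in place, with the bar (276,270) in line with the green mark (278,120) and the red marks at the sides (156,244) and (398,244). I'll ease up 4 mm to test the lock before letting go.

>>> carry_out(linear=[[0,0,0.1],[0,0,0.05],[0,0,0.05],[0,0,0]], rotation=[[0,0,0],[0,0,0],[0,0,0],[0,0,0]], grip=[1,1,1,1])

```text
time: 13.7
ee_pos: [0.5925, -0.2051, 0.1656]
tcp_rot: [-180.0, -0.0, 166.9]
wrist_force: [4.5, -1.7, -5.0]
opening: 0.0122
grasp_force: 88.3
```

The upward pull meets resistance at the expected height, so the tabs are holding. I'll let go and retreat.

>>> carry_out(linear=[[0,0,-0.04],[0,0,0],[0,0,0],[0,0,0],[0,0,0],[0,0,0],[0,0,0],[0,0,0],[0,0,0]], rotation=[[0,0,0],[0,0,0],[0,0,0],[0,0,0],[0,0,0],[0,0,0],[0,0,0],[0,0,0],[0,0,0]], grip=[1,-0.5,-1,-1,-1,-1,-1,-1,-1])

```text
time: 14.6
ee_pos: [0.5923, -0.2051, 0.1657]
tcp_rot: [180.0, -0.0, 166.9]
wrist_force: [-0.4, 0.3, 0.4]
opening: 0.0852
grasp_force: 0.0
```

>>> carry_out(linear=[[0,0,0.5],[0,0,1],[0,0,1],[0,0,1],[0,0,1],[0,0,1],[0,0,0.5],[0,0,0],[0,0,0]], rotation=[[0,0,0],[0,0,0],[0,0,0],[0,0,0],[0,0,0],[0,0,0],[0,0,0],[0,0,0],[0,0,0]], grip=[-1,-1,-1,-1,-1,-1,-1,-1,-1])

```text
time: 15.5
ee_pos: [0.5924, -0.2051, 0.2851]
tcp_rot: [180.0, -0.0, 166.9]
wrist_force: [-0.1, -0.5, -0.9]
opening: 0.085
grasp_force: 0.0
```

```bash
python3 -c "
from h import *
o=bot.get_obs();print(o['ee_pos'],o['tcp_rot'],o['wrist_force'],o['opening'])
cv2.imwrite('pics/w4.png',bot.camera('wrist'))
"
```

```text
[ 0.59237517 -0.20507136  0.2851308 ] [ 1.79997661e+02 -2.23401895e-02  1.66896023e+02] [-0.12555488 -0.46719078 -0.94774258] 0.08497000394197736
```

View pics/w4.png

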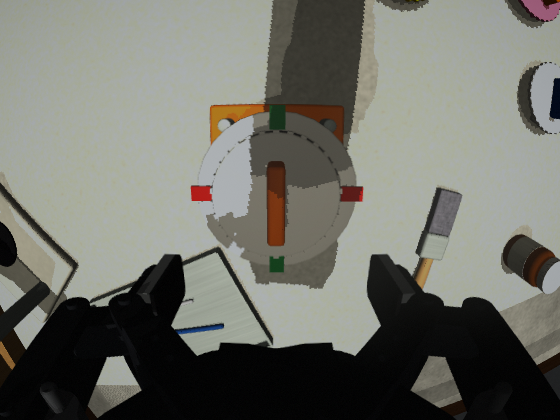

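The wrist view shows the lid centred on the collar at about (277,192). The bar lies on the line between the green marks at (278,118) and (277,264), and the gripper is clear. I'll hand it in.

```bash
python3 -c "
from h import *
print(bot.job_done())"
```

```text
the job is handed in; nothing more can be done
None
```

The orange-barred lid is on the jar and locked with its bar on the green marks; it resisted an upward pull before I let go. The blue-barred lid was left alone, and I handed the job in at about 15.6 s (no verdict was returned).

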